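# Turn a blind flange over in the tip-over tray and lay it out

### The job

The square blind flange lies in the tip-over tray with its raised sealing face down. Swing the tray over by its bar until the flange tumbles onto the tray's second leaf with the raised face up. Then take it out and lay it gently, raised face up, flat in the middle of the square plywood board; do not let it fall on the bench, and leave the ball valve and the pipe coupling where they are.

Things in the scene. Friction and masses are not known exactly. Their poses are not given: they have to be found in the camera images.
- flange_center (a point): Centre (half-way through) of the loose steel blind flange: plate 56 x 56 x 11 mm with 4 small holes and, on one side, a round raised face 40 mm across, 3 mm high; 14 mm in all, about 0.3 kg. z points out of the PLAIN back: up at the start, down once the raised face is up. x, y along its edges. Starts on the tray's first leaf, about 40 mm from the hinge axis, anywhere within 14 mm of mid width.
- tray (a joint): Swing of the aluminium tray, an L of two flat leaves at a right angle. At 0 (start) the first leaf is level and the second upright; at 1.571 the second is level and the first upright; stop at 2.06. The flange falls over onto the second leaf when the first is 10 to 20 degrees past upright: go to about 2.0. Stiff hinge (0.6 N m, 3 to 9 N at the bar): stays where left; the falling flange jogs it.
- hinge (a point): Middle of the hinge axis = inner corner of the leaves, 100 mm above the bench, fixed. Its y is the axis; its x is level, the way the second leaf goes over; z up. At 0 the first leaf (62 mm long, no end lip) reaches to -x. Grey fixed stand: cheeks 12 mm thick, 100 mm out at either side, up to 16 mm above the axis; 8 mm base plate reaching 53 mm to +x.
- tray_bar (a point): Middle of the tray's bar handle: round, 12 mm thick, 110 mm long, parallel to the axis, on two stubs beyond the second leaf's edge, with 45 mm open between leaf and bar. In the tray's frame (hinge frame at 0, turning with it) it lies at x = 2, z = 130 mm from the axis: 230 mm above the bench at the start, 40 mm at the stop. It turns in a pinch from above, so a hand pointing down can follow it.
- second_leaf (a point): On the inner surface of the second leaf, mid width, 40 mm from the axis; x points out through its back, z from hinge to bar. The leaf is 80 mm long and 164 mm wide inside, with a 9 mm lip along its free edge; both leaves have 10 mm lips along their sides. The tumbled flange lies on it anywhere between corner and end lip.
- board_top (a point): Centre of the top of the fixed square plywood board, 150 x 150 mm, top 18 mm above the bench. z up, x and y along its edges. Tray and board stand one on each side of the bench, either way round.
- valve_center (a point): Middle of a brass ball valve lying loose between tray and board, about 100 mm long with its lever, 52 mm high; a bystander.
- coupling_center (a point): Middle of a pipe coupling, a steel ring 44 mm across and 35 mm high, standing loose between tray and board; a bystander.
Things that resemble listed ones, but are neither listed nor needed, are in the scene too. Leave any orange look-alike of the part that bears flange_center alone. Of the things shaped like the part that bears board_top, the wooden one is meant.

How it is judged:
By the outcome, as a careful person would: the job done as asked, in the order asked, and still so for the second after the job is handed in, with the robot touching nothing.
It also fails if it takes over 58 s, if anything falls off the work surface, if the arm or the gripper's body presses on something with over 40 N, if the wrist force passes 120 N, or if a joint passes its speed limit or range.

### The arm

A 7-joint arm with a two-finger parallel gripper is mounted at the origin on the work surface. World frame = base frame: x ahead of the robot, y to its left, z up, the work surface at z = 0. Lengths are in m, angles in rad, forces in N, time in s.
With the tool pointing down it reaches from about 0.35 to 0.9 m from the base axis. Payload 7.2 kg.
Tool frame: the origin (TCP) lies at the very end of the fingers, on their centre line; the grasp point (between the pads) lies 19 mm behind it; z points along the fingers, x is the direction in which the jaws open and shut, and the axes are right-handed (so a half turn about z gives the same grasp; the last joint's range is limited). The gripper opens to 88 mm and grips with 3 to 60 N. Pads are 20 mm wide; open, the fingers measure 115 mm over their backs; the gripper's body (75 mm by 178 mm) begins 61 mm behind the grasp point.
Start: joints at [-1.405, 0.411, -0.013, 1.596, 0.006, 1.134, -0.082], TCP at [0.145, 0.608, 0.223] pointing down, gripper open.
Joint ranges: [-2.95, 2.95], [-0.29, 1.99], [-1.47, 1.44], [0.14, 2.54], [-1.03, 4.17], [0.13, 1.85], [-2.86, 2.86]. Speed limits (rad/s): [2.39, 2.39, 3.01, 3.01, 3.14, 3.14, 3.14].

### API

Orientations are given as a rotation vector (axis times angle).
In Python, from station import r gives the robot as it stands. The module is installed in compiled form; this text tells all that it offers.
- The arm moves only by the tool drive_tool, never from a script. Its argument "motion" is one flat list of numbers, 5 for each row, row after row: the opening, from 0 (shut) to 1 (fully open), then the shift along the world's x, y, z in units of 0.2 m (1.0 is 0.2 m), then the turn about the world's z in units of pi rad (1.0 is pi rad). In form: [claw, tx, ty, tz, twist, claw, tx, ty, tz, twist, ...]. A call has 1 to 5 rows; each row is the pose to reach, as a shift and turn from the pose measured when the call began, turning the shorter way round; what a row does not reach only later rows make up. A row lasts 1/10 s, in which the tool goes at most 50 mm and 8.59 degrees, less where a joint would pass 70% of its speed; a pose out of reach is approached as far as the arm can. A call with a number of a shift or a turn outside -1 to 1 is refused whole. A call with a gripper value outside its range is refused whole. The fingers move at their own pace and stop on an object; "newtons" is the grip in N (left out, the last holds). Time passes only in rows, so rows that repeat a pose let the fingers close. It gives the time, the measured TCP pose, the force and the opening at its end, in the units of the state.
- r.get_state(): the state, without advancing time (a new reading comes with each control period).
- r.read_camera(name): name is "side" or "top"; returns a dict with "img" (480x640x3 uint8, red, green, blue), "K" (3x3 intrinsics, pixels), "R" (3x3) and "t" (3): a world point X has camera coordinates R X + t. Camera axes: x right, y down, z forward; pixel columns grow to the right and rows downward; lengths in m; the calibration is good to about 2 mm. A picture is of the moment at which its call begins. There is no depth.
- r.close_job(): hands the job in, once; it reports no verdict.
Trained networks look in a picture, given as the dict that the camera call returned (one of the last four; its "shot" number tells which), for a name from the list of things; names that differ only in an ending like _2 or _b are one class to them, and where a whole thing is asked for, a point or a joint stands for the part that bears it (a point fixed in the world has none). Each returns a list of dicts, best first, with "confidence" (0 to 1); they miss things now and then, are a little off and sometimes report something else, mostly with a low value. They report only what shows in the picture. A call takes as long as a camera call. They do not tell look-alikes from the thing itself.
- r.spot_in(thing, picture): "box" ([centre column, centre row, width, height] in pixels, round what is visible of it).
- r.masks_of(thing, picture): "region" (480x640 bool, what is visible of it) and "box" ([centre column, centre row, width, height] in pixels, round what is visible of it).
The state is a dict: "t": time; "joint_positions": joint angles; "dq": joint speeds; "joint_efforts": joint torques, N m; "tcp_pos": TCP position; "ee_rot": TCP orientation; "contact_force": force on the tool from outside, world axes, zero at the start; "moment": the same for the moment, N m; "width": finger opening in m.
Only numpy, scipy, OpenCV 4.12 (cv2) and the standard library are available. Lean on these libraries where they do the work, as an engineer would, in place of code of your own. Each camera call takes 0.05 s, during which the arm holds its last target.

## Working session

There is one attempt and no reset: what is moved stays moved. The work goes in short steps, Python scripts to look and compute and a tool call to move; the robot and the scene stay as the last step left them, time stands still between calls to the robot, and variables do not carry over. Pictures are saved under pics/ and viewed, and the job is handed in when it is done.

Besides the shell and the picture viewer there is one more tool, called after "Emit:" as name(argument=value, ...), one argument or row to a line, values as JSON. drive_tool: Moves the arm, as the interface text tells. Shifts and turns lie within -1 to 1; 1 stands for 0.2 m of shift or pi rad of turn. Its arguments: {"type":"object","properties":{"motion":{"type":"array","items":{"type":"number","minimum":-1,"maximum":1}},"newtons":{"type":"number"}},"required":["motion"]}

```bash
mkdir -p pics; ls
python3 - <<'E'
from station import r
import cv2,pickle
s=r.get_state();print({k:(v if not hasattr(v,'round') else v) for k,v in s.items()})
P={}
for n in("side","top"):
    p=r.read_camera(n);P[n]=p
    cv2.imwrite(f"pics/{n}0.png",p["img"][:,:,::-1])
    print(n,p["K"],p["R"],p["t"])
    for th in("flange_center","tray","tray_bar","board_top","valve_center","coupling_center","hinge","second_leaf"):
        try:
            for d in r.spot_in(th,p)[:3]:print(n,th,[round(float(x),1) for x in d["box"]],round(d["confidence"],2))
        except Exception as e:print(th,e)
pickle.dump(P,open("p0.pkl","wb"))
E
```

```text
pics
{'t': 0.0, 'joint_positions': array([-1.40518324,  0.41186617, -0.01269168,  1.59700068,  0.00559878,
        1.13428348, -0.08221527]), 'dq': array([-0.00189634, -0.00067983,  0.00111669,  0.00069954,  0.00124693,
        0.0018781 , -0.00100621]), 'joint_efforts': array([-5.35322688e-04, -5.87957883e+01,  6.41393568e-01, -2.91064793e+01,
       -5.38891589e-02,  1.82634930e-02,  1.38851042e-04]), 'tcp_pos': array([0.14474525, 0.60751713, 0.22184795]), 'ee_rot': array([ 2.46458880e+00,  1.94651704e+00, -1.75885366e-03]), 'contact_force': array([-0.46738316,  0.32735468, -0.014391  ]), 'moment': array([ 0.0193371 , -0.04116927, -0.05219644]), 'width': 0.0873881185568887}
side [[489.88487022   0.         322.60087474]
 [  0.         489.88487022 233.54454862]
 [  0.           0.           1.        ]] [[ 0.94446935 -0.32859236 -0.00217157]
 [-0.23612778 -0.67407396 -0.69990568]
 [ 0.22851986  0.66155223 -0.71423198]] [-0.42629378  0.2220274   0.9935945 ]
side flange_center [366.9, 336.0, 40.3, 33.6] 0.87
side flange_center [314.3, 400.7, 40.0, 39.4] 0.87
side flange_center [296.0
[... 692 characters left out ...]
803 -0.15363632]
 [ 0.15366588  0.00195161 -0.98812094]] [0.0226666  0.4720473  0.99474611]
top flange_center [354.4, 292.6, 26.4, 32.1] 0.91
top flange_center [419.5, 243.2, 29.6, 29.7] 0.69
top flange_center [434.5, 297.3, 31.3, 31.6] 0.68
top tray [428.3, 229.1, 95.6, 46.9] 0.66
top tray_bar [428.5, 227.5, 94.7, 48.8] 0.56
top board_top [208.1, 311.1, 70.9, 64.4] 0.68
top board_top [326.8, 191.2, 36.0, 39.5] 0.3
top valve_center [430.3, 224.8, 94.0, 47.8] 0.72
top valve_center [325.2, 191.3, 33.3, 39.3] 0.65
top coupling_center [318.2, 249.2, 19.0, 20.2] 0.45
top hinge [241.1, 221.9, 64.5, 62.3] 0.69
top hinge [422.4, 234.6, 107.5, 56.9] 0.61
top second_leaf [429.4, 227.2, 94.9, 46.4] 0.6
```

View pics/side0.png

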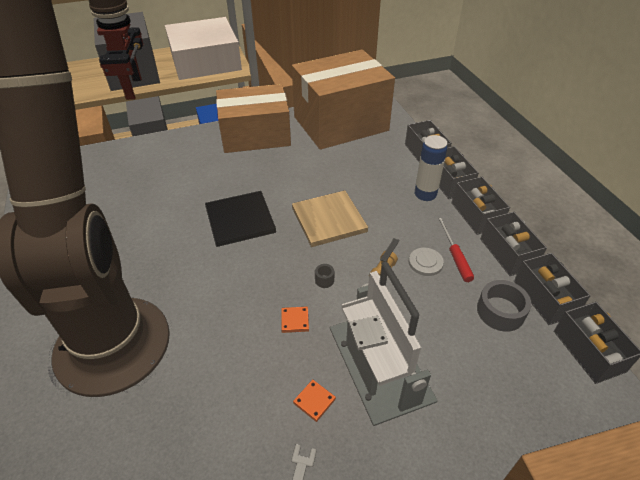

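View pics/top0.png

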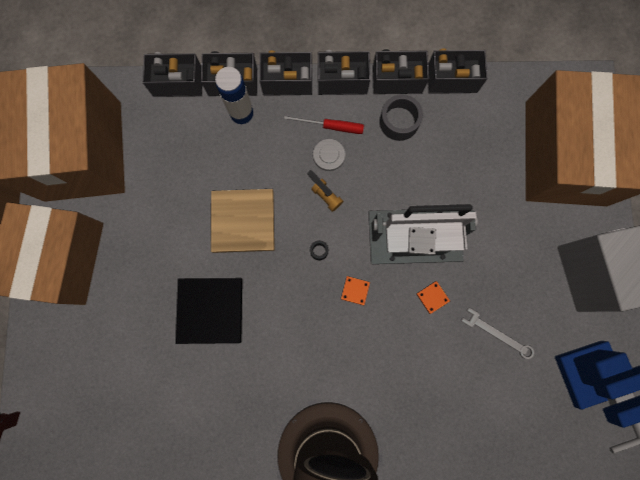

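Run:
```python
import pickle,cv2
P=pickle.load(open("p0.pkl","rb"))
a=P["side"]["img"][240:440,280:470];cv2.imwrite("pics/s0c.png",cv2.resize(a,None,fx=4,fy=3,interpolation=2)[:,:,::-1][:600,:800])
a=P["top"]["img"][170:320,340:500];cv2.imwrite("pics/t0c.png",cv2.resize(a,None,fx=4,fy=4,interpolation=2)[:,:,::-1])
```

```text
(no output)
```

View pics/s0c.png

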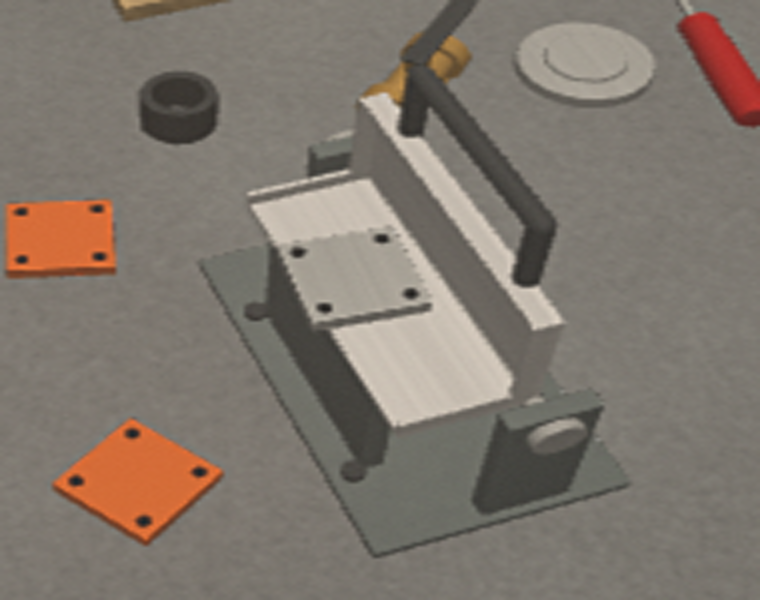

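View pics/t0c.png

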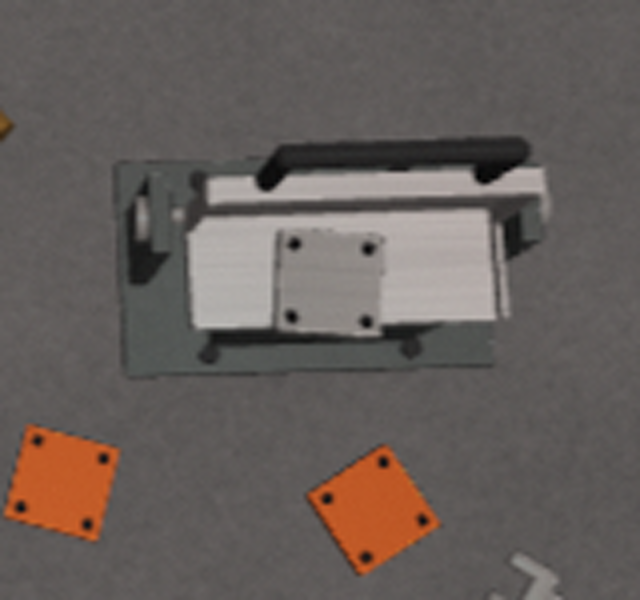

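```bash
cat > h.py <<'E'
import numpy as np
def ray(p,uv):
    d=p["R"].T@np.linalg.inv(p["K"])@np.array([uv[0],uv[1],1.]);return -p["R"].T@p["t"],d
def atz(p,uv,z):
    c,d=ray(p,uv);return c+d*(z-c[2])/d[2]
def tri(a):
    A=np.zeros((3,3));b=np.zeros(3)
    for p,uv in a:
        c,d=ray(p,uv);d=d/np.linalg.norm(d);M=np.eye(3)-np.outer(d,d);A+=M;b+=M@c
    return np.linalg.solve(A,b)
def proj(p,X):
    c=p["K"]@(p["R"]@np.array(X)+p["t"]);return c[:2]/c[2]
E
python3 - <<'E'
import pickle,numpy as np,cv2
from h import *
np.set_printoptions(precision=4,suppress=True)
P=pickle.load(open("p0.pkl","rb"));T=P["top"];S=P["side"]
t=lambda u,v:(340+u/4-.375,170+v/4-.375); s=lambda u,v:(280+u/4-.375,240+v/3-.33)
L=tri([(T,t(280,155)),(S,s(420,75))]);R=tri([(T,t(525,150)),(S,s(545,220))])
print("bar",L,R,np.linalg.norm(L-R),atz(T,t(280,155),.23),atz(T,t(525,150),.23),atz(S,s(420,75),.23),atz(S,s(545,220),.23))
h=[(294,243),(369,248),(367,321),(292,316)]
H=[atz(T,t(*q),.114) for q in h];print("holesT",H,np.mean(H,0))
h=[(298,252),(382,238),(411,293),(324,307)]
H=[atz(S,s(*q),.114) for q in h];print("holesS",H,np.mean(H,0))
for q in [(117,163),(128,377),(492,365)]:print("base",atz(T,t(*q),.008))
print("baseS",atz(S,s(200,263),.008),atz(S,s(376,554),.008),atz(S,s(630,483),.008))
# board
for n,p in P.items():
    hsv=cv2.cvtColor(p["img"],cv2.COLOR_RGB2HSV)
    b=(327,220) if n=="side" else (242,221)
    x0,y0=b[0]-60,b[1]-50
    m=cv2.inRange(hsv,(8,60,90),(25,200,255));q=np.zeros_like(m);q[y0:y0+100,x0:x0+120]=m[y0:y0+100,x0:x0+120]
    c=max(cv2.findContours(q,0,1)[0],key=cv2.contourArea);rr=cv2.approxPolyDP(cv2.convexHull(c),5,True)[:,0]
    print(n,rr.tolist(),[atz(p,v,.018) for v in rr])
E
```

```text
bar [ 0.5109 -0.1599  0.2226] [ 0.5105 -0.2745  0.2329] 0.11508615724333628 [ 0.5104 -0.1586  0.23  ] [ 0.5116 -0.2757  0.23  ] [ 0.5063 -0.1655  0.23  ] [ 0.5113 -0.2728  0.23  ]
holesT [array([ 0.4892, -0.1886,  0.114 ]), array([ 0.486, -0.229,  0.114]), array([ 0.4462, -0.2259,  0.114 ]), array([ 0.4494, -0.1858,  0.114 ])] [ 0.4677 -0.2073  0.114 ]
holesS [array([ 0.4467, -0.1883,  0.114 ]), array([ 0.4868, -0.1916,  0.114 ]), array([ 0.4834, -0.2316,  0.114 ]), array([ 0.4433, -0.2277,  0.114 ])] [ 0.465  -0.2098  0.114 ]
base [ 0.5594 -0.1066  0.008 ]
base [ 0.4291 -0.1095  0.008 ]
base [ 0.4339 -0.3261  0.008 ]
baseS [ 0.4267 -0.1151  0.008 ] [ 0.4318 -0.3313  0.008 ] [ 0.5591 -0.3292  0.008 ]
side [[344, 190], [367, 231], [311, 246], [292, 203]] [array([0.6053, 0.2698, 0.018 ]), array([0.6034, 0.1085, 0.018 ]), array([0.4594, 0.1062, 0.018 ]), array([0.4605, 0.2661, 0.018 ])]
top [[272, 189], [274, 248], [211, 251], [211, 191]] [array([0.6127, 0.1274, 0.018 ]), array([0.4683, 0.1219, 0.018 ]), array([0.4627, 0.2711, 0.018 ]), array([0.6094, 0.275 , 0.018 ])]
```

Emit:
drive_tool(
  motion=[1,0.8,-0.8,0.55,-0.2,1,0.8,-0.8,0.55,-0.2,1,0.8,-0.8,0.55,-0.2,1,0.8,-0.8,0.55,-0.2,1,0.8,-0.8,0.55,-0.2],
)

```text
t: 1.4
tcp_pos: [0.3048, 0.4475, 0.3331]
ee_rot: [-2.949, -1.082, -0.001]
contact_force: [0.6, -0.1, 0.1]
width: 0.0879
```

Emit:
drive_tool(
  motion=[1,0.65,-1,0,-0.2,1,0.65,-1,0,-0.2,1,0.65,-1,0,-0.2,1,0.65,-1,0,-0.2,1,0.65,-1,0,-0.2],
)

```text
t: 1.9
tcp_pos: [0.4361, 0.2447, 0.3336]
ee_rot: [-3.139, -0.106, -0.002]
contact_force: [0.6, -0.2, -0.9]
width: 0.0878
```

Emit:
drive_tool(
  motion=[1,0.25,-1,0,-0.02,1,0.25,-1,0,-0.02,1,0.25,-1,0,-0.02,1,0.25,-1,0,-0.02,1,0.25,-1,0,-0.02],
)

```text
t: 2.4
tcp_pos: [0.4868, 0.0383, 0.3343]
ee_rot: [-3.141, 0.005, -0.005]
contact_force: [0.0, -0.3, -0.1]
width: 0.0877
```

Emit:
drive_tool(
  motion=[1,0.1,-1,0,0,1,0.1,-1,0,0,1,0.1,-1,0,0,1,0.1,-1,0,0,1,0.1,-1,0,0],
)

```text
t: 2.9
tcp_pos: [0.506, -0.1677, 0.3349]
ee_rot: [3.139, -0.017, 0.006]
contact_force: [0.9, -0.8, 0.4]
width: 0.0879
```

Emit:
drive_tool(
  motion=[1,0.015,-0.255,-0.2,0.011,1,0.015,-0.255,-0.4,0.011,1,0.015,-0.255,-0.62,0.011,1,0.015,-0.255,-0.62,0.011,1,0.015,-0.255,-0.62,0.011],
)

```text
t: 3.4
tcp_pos: [0.5093, -0.2179, 0.2114]
ee_rot: [3.139, 0.038, 0.004]
contact_force: [0.5, -0.6, 0.8]
width: 0.0876
```

Run:
```python
from station import r
import cv2,numpy as np
a=r.read_camera("side")["img"][200:440,260:480];b=r.read_camera("top")["img"][150:310,340:500]
im=np.hstack([cv2.resize(a,(400,436)),cv2.resize(b,(400,400))[:436] if 0 else cv2.copyMakeBorder(cv2.resize(b,(400,400)),0,36,0,0,0)])
cv2.imwrite("pics/g1.png",im[:,:,::-1])
```

```text
(no output)
```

View pics/g1.png

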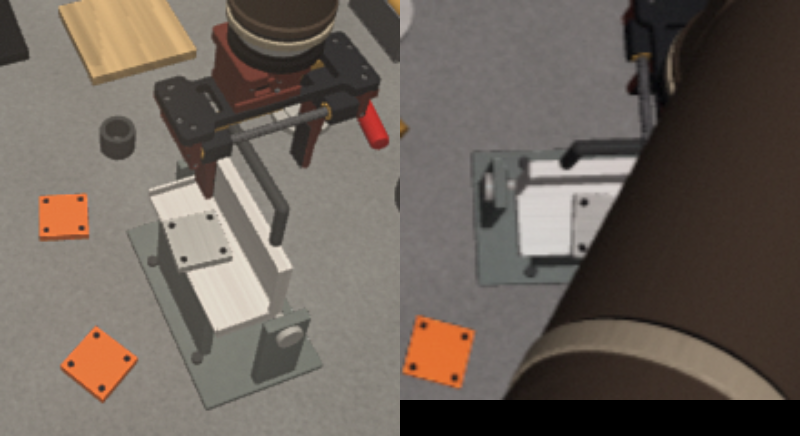

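The bar (running from about (240,130) to (280,230) in the side crop) lies between the open fingers, and the hand's body spans along the jaws. Next I close on it.

Emit:
drive_tool(
  motion=[0,0,0,0,0,0,0,0,0,0,0,0,0,0,0,0,0,0,0,0,0,0,0,0,0],
  newtons=25,
)

```text
t: 4.0
tcp_pos: [0.5106, -0.2185, 0.2134]
ee_rot: [3.138, 0.039, 0.012]
contact_force: [0.0, -0.1, -0.6]
width: 0.0515
```

Emit:
drive_tool(
  motion=[0,0,0,0,0,0,0,0,0,0,0,0,0,0,0],
)

```text
t: 4.3
tcp_pos: [0.5106, -0.2185, 0.2134]
ee_rot: [3.138, 0.039, 0.011]
contact_force: [0.3, 0.1, 0.2]
width: 0.0275
```

Emit:
drive_tool(
  motion=[0,0,0,0,0,0,0,0,0,0,0,0,0,0,0,0,0,0,0,0],
)

```text
t: 4.7
tcp_pos: [0.5099, -0.2185, 0.2133]
ee_rot: [3.139, 0.038, 0.009]
contact_force: [-4.3, 0.6, 2.9]
width: 0.0114
```

Emit:
drive_tool(
  motion=[0,0.065,0.0015,-0.004,0,0,0.129,0.003,-0.015,0,0,0.192,0.004,-0.032,0,0,0.252,0.006,-0.055,0,0,0.31,0.007,-0.085,0],
)

```text
t: 5.2
tcp_pos: [0.5714, -0.2179, 0.1964]
ee_rot: [3.138, 0.037, 0.007]
contact_force: [-6.7, -1.8, 5.1]
width: 0.0113
```

Emit:
drive_tool(
  motion=[0,0.058,0.001,-0.035,0,0,0.109,0.002,-0.075,0,0,0.156,0.003,-0.12,0,0,0.198,0.004,-0.17,0,0,0.235,0.005,-0.222,0],
)

```text
t: 5.7
tcp_pos: [0.6185, -0.2177, 0.1513]
ee_rot: [3.138, 0.036, 0.007]
contact_force: [-5.3, -1.8, 2.9]
width: 0.0111
```

Emit:
drive_tool(
  motion=[0,0.031,0.001,-0.054,0,0,0.056,0.001,-0.114,0,0,0.076,0.002,-0.176,0,0,0.089,0.002,-0.24,0,0,0.095,0.002,-0.291,0],
)

```text
t: 6.2
tcp_pos: [0.6369, -0.2176, 0.0915]
ee_rot: [3.137, 0.036, 0.004]
contact_force: [-5.9, -1.6, 4.0]
width: 0.0112
```

```bash
cat > two.py <<'E'
from station import r
import cv2,numpy as np,sys,pickle
A=r.read_camera("side");B=r.read_camera("top")
pickle.dump({"side":A,"top":B},open(sys.argv[1]+".pkl","wb"))
a=A["img"][200:440,260:480];b=B["img"][130:310,320:500]
im=np.hstack([cv2.resize(a,(400,436)),cv2.copyMakeBorder(cv2.resize(b,(400,400)),0,36,0,0,0)])
cv2.imwrite("pics/%s.png"%sys.argv[1],im[:,:,::-1])
E
python3 two.py g2
```

```text
(no output)
```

View pics/g2.png

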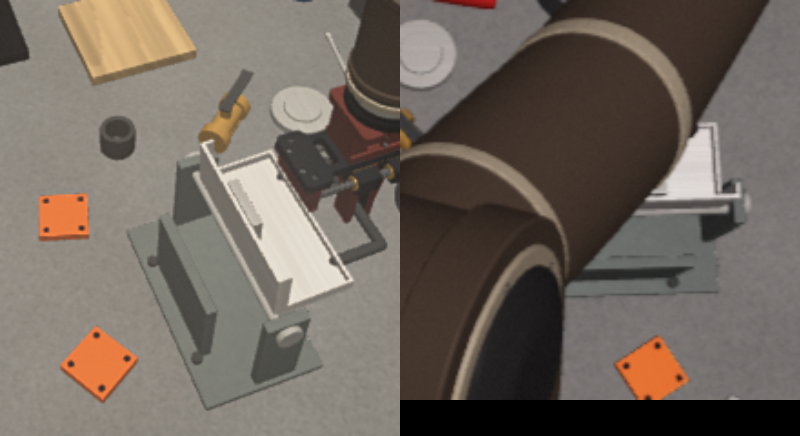

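The tray stands near 1.5 rad, with the flange upright against the first leaf (side crop (245,205)). The hand's body would block the tumble, so I'll let go, turn the hand 90° and press the bar down with shut fingers.

Emit:
drive_tool(
  motion=[0.35,0,0,0,0,0.35,0,0,0,0,0.35,0,0,0,0,0.35,0,0,0.2,0,0.35,0,0,0.4,0],
)

```text
t: 6.8
tcp_pos: [0.6369, -0.2168, 0.1711]
ee_rot: [3.138, 0.036, 0.002]
contact_force: [0.9, -0.5, 1.2]
width: 0.0308
```

Emit:
drive_tool(
  motion=[0,0,0,0,-0.24,0,0,0,0,-0.24,0,0,0,0,-0.24,0,0,0,0,-0.24,0,0,0,0,-0.24],
)

```text
t: 7.3
tcp_pos: [0.6376, -0.2162, 0.1719]
ee_rot: [2.931, -1.124, 0.002]
contact_force: [-0.2, -0.3, -0.4]
width: 0.0006
```

Emit:
drive_tool(
  motion=[0,0,0,0,-0.24,0,0,0,0,-0.24,0,0,0,0,-0.24,0,0,0,0,-0.24,0,0,0,0,-0.24],
)

```text
t: 7.8
tcp_pos: [0.6384, -0.2155, 0.1726]
ee_rot: [2.316, -2.12, 0.002]
contact_force: [-0.4, 0.1, 0.1]
width: 0.0007
```

Emit:
drive_tool(
  motion=[0,0,-0.005,-0.213,-0.02,0,0,-0.007,-0.278,-0.02,0,0,-0.007,-0.343,-0.02,0,-0.008,-0.007,-0.408,-0.02,0,-0.017,-0.007,-0.473,-0.02],
)

```text
t: 8.3
tcp_pos: [0.636, -0.2168, 0.0782]
ee_rot: [-2.251, 2.191, -0.004]
contact_force: [0.6, 1.5, 3.2]
width: 0.0008
```

Emit:
drive_tool(
  motion=[0,-0.012,0,-0.033,0,0,-0.023,0,-0.066,0,0,-0.033,0,-0.091,0,0,-0.042,0,-0.116,0,0,-0.053,0,-0.14,0],
)

```text
t: 8.8
tcp_pos: [0.6251, -0.2171, 0.05]
ee_rot: [-2.251, 2.191, -0.005]
contact_force: [-0.4, -0.6, 0.8]
width: 0.0002
```

```bash
python3 two.py g3
```

```text
(no output)
```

View pics/g3.png

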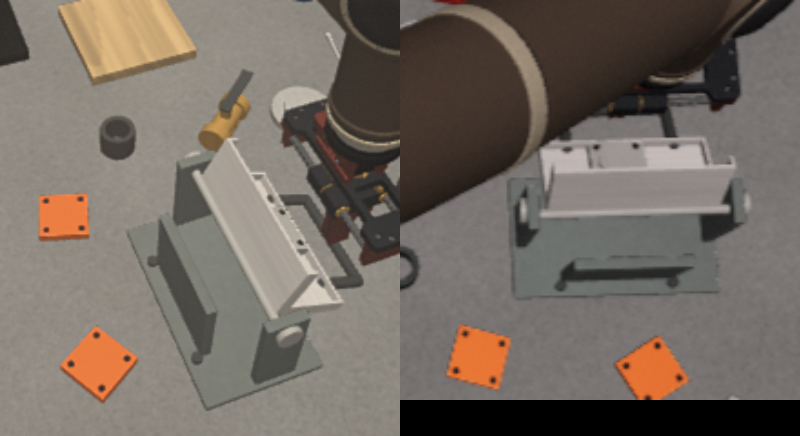

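The flange has tumbled onto the second leaf (top crop about (622,155)), lying near the end lip. Next I nudge the bar back with shut fingers from its inner side, then pinch it and bring the leaf level.

Emit:
drive_tool(
  motion=[0,0,0,0.2,0,0,-0.095,0,0.2,0,0,-0.095,0,0.05,0,0,-0.095,0,-0.06,0,0,-0.095,0,-0.06,0],
)

```text
t: 9.4
tcp_pos: [0.6041, -0.2157, 0.0352]
ee_rot: [2.25, -2.19, -0.004]
contact_force: [0.4, -0.1, 0.3]
width: 0.0005
```

```bash
python3 two.py g4
```

```text
(no output)
```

View pics/g4.png

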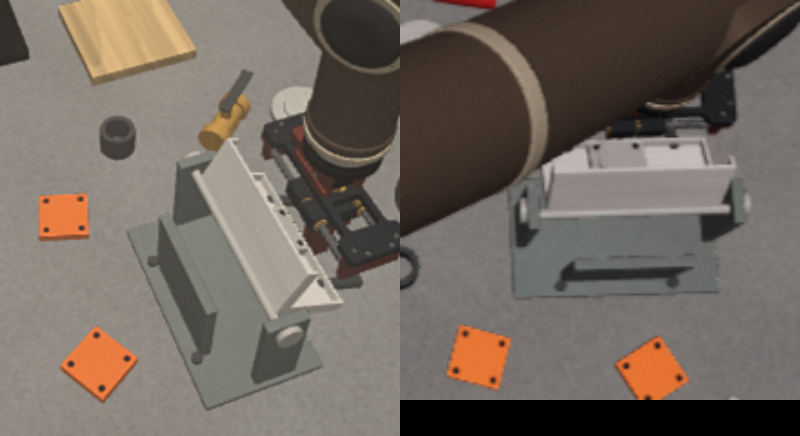

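Fingers are in the gap with no contact. Pushing +x, following the arc.

Emit:
drive_tool(
  motion=[0,0.02,0,0,0,0,0.035,0,0.02,0,0,0.05,0,0.045,0,0,0.062,0,0.07,0,0,0.068,0,0.1,0],
)

```text
t: 10.0
tcp_pos: [0.6142, -0.2173, 0.0569]
ee_rot: [2.244, -2.19, -0.01]
contact_force: [-10.5, 0.3, -7.4]
width: 0.0006
```

Emit:
drive_tool(
  motion=[0,0.03,0,0.03,0,0,0.035,0,0.06,0,0,0.035,0,0.06,0],
)

```text
t: 10.3
tcp_pos: [0.6172, -0.2172, 0.0688]
ee_rot: [2.24, -2.189, -0.02]
contact_force: [-11.5, 2.6, 0.1]
width: 0.0006
```

```bash
python3 two.py g5
```

```text
(no output)
```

View pics/g5.png

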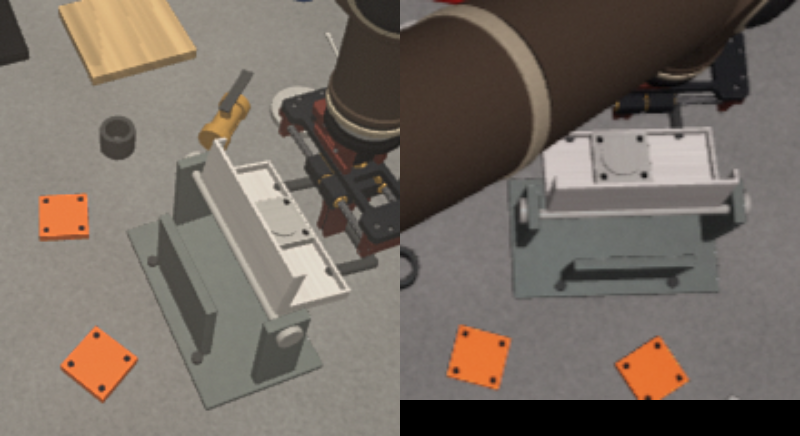

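Raised face is up (round disc at top crop (622,157)). Retracting, turning the hand back, and pinching the bar.

Emit:
drive_tool(
  motion=[0,-0.03,0,0,0,0,-0.03,0,0.2,0,0,0,0,0.4,0,0,0.05,0,0.55,0.05,0.5,0.085,0,0.55,0.1],
)

```text
t: 10.9
tcp_pos: [0.6369, -0.2193, 0.1852]
ee_rot: [2.547, -1.823, -0.004]
contact_force: [0.8, -0.5, -0.9]
width: 0.0052
```

Emit:
drive_tool(
  motion=[0.5,0,0,0,0.24,0.5,0,0,0,0.24,0.5,0,0,0,0.24,0.5,0,0,0,0.24,0.5,0,0,0,0.24],
)

```text
t: 11.4
tcp_pos: [0.6373, -0.22, 0.1868]
ee_rot: [3.037, -0.763, 0.006]
contact_force: [-0.2, 1.0, -0.0]
width: 0.043
```

Emit:
drive_tool(
  motion=[0.5,0,0,0,0.16,0.5,0,0,0,0.16,0.5,0,0,0,0.16,0.5,0,0,0,0.16],
)

```text
t: 11.8
tcp_pos: [0.6376, -0.221, 0.1886]
ee_rot: [3.132, 0.023, 0.014]
contact_force: [-0.4, -0.1, -0.5]
width: 0.044
```

Run:
```python
import pickle,numpy as np
from h import *
P=pickle.load(open("g5.pkl","rb"));S=P["side"];T=P["top"]
s=lambda u,v:(260+u/1.818,200+v/1.817);t=lambda u,v:(320+(u-400)/2.222,130+v/2.222)
print(tri([(T,t(712,128)),(S,s(350,289))])-[.508,-.219,.1])
for th in (1.7,1.8,1.9):
    c,q=np.cos(th),np.sin(th)
    for x,z in((-9,82),(0,82)):print(th,x,z,x*c+z*q,-x*q+z*c)
```

```text
[ 0.08029511 -0.08342139 -0.00452251]
1.7 -9 82 82.47611490576215 -1.6402652381608043
1.7 0 82 81.31651445710243 -10.56524853223302
1.8 -9 82 81.90032458424979 -9.865943086929386
1.8 0 82 79.855505732012 -18.630571764833142
1.9 -9 82 80.50621329213952 -17.993043693620542
1.9 0 82 77.59660719036799 -26.509744482807275
```

Emit:
drive_tool(
  motion=[0.5,-0.01,0.01,-0.2,0,0.5,-0.01,0.01,-0.42,0,0.5,-0.01,0.01,-0.638,0,0.5,-0.01,0.01,-0.638,0,0,-0.01,0.01,-0.638,0],
)

```text
t: 12.3
tcp_pos: [0.636, -0.2199, 0.0624]
ee_rot: [3.131, 0.022, 0.014]
contact_force: [0.1, 1.1, 0.2]
width: 0.039
```

Emit:
drive_tool(
  motion=[0,0,0,0,0,0,0,0,0,0,0,0,0,0,0,0,0,0,0,0,0,0,0,0,0],
)

```text
t: 12.8
tcp_pos: [0.6342, -0.2204, 0.063]
ee_rot: [3.131, 0.021, 0.01]
contact_force: [-5.8, -0.8, 1.9]
width: 0.0114
```

```bash
python3 two.py g6
```

```text
(no output)
```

View pics/g6.png

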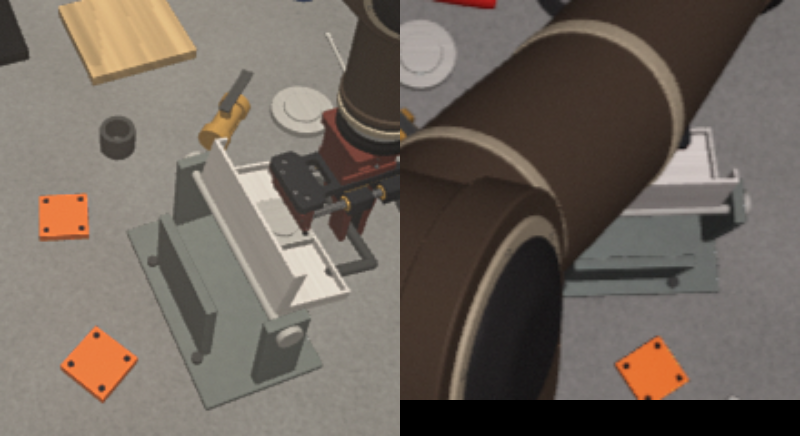

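Emit:
drive_tool(
  motion=[0,0.005,0,0.03,0,0,0.01,0,0.06,0,0,0.015,0,0.09,0,0,0.018,0,0.12,0,0,0.018,0,0.13,0],
)

```text
t: 13.4
tcp_pos: [0.6371, -0.2203, 0.0893]
ee_rot: [3.131, 0.021, 0.008]
contact_force: [-2.1, -1.1, -9.8]
width: 0.0115
```

```bash
python3 two.py g7;python3 - <<'E'
import pickle,cv2
P=pickle.load(open("g7.pkl","rb"))
cv2.imwrite("pics/g7c.png",cv2.resize(P["side"]["img"][250:390,340:480],None,fx=4.2,fy=4.2,interpolation=2)[:,:,::-1])
E
```

```text
(no output)
```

View pics/g7c.png

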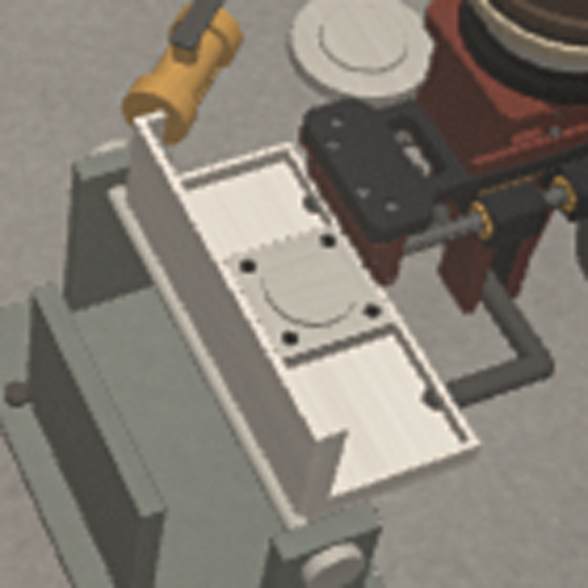

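```bash
cat > fit.py <<'E'
import pickle,numpy as np,sys
from scipy.optimize import least_squares
from h import *
def model(q,th,yaw=.023):
    x,y,z=q;c,s=np.cos(th),np.sin(th);X=x*c+z*s;Z=-x*s+z*c
    return np.array([X*np.cos(yaw)-y*np.sin(yaw),X*np.sin(yaw)+y*np.cos(yaw),Z])
def fit(S,pts):
    f=lambda v:np.concatenate([proj(S,model(q,v[0])+[v[1],v[2],.1])-uv for q,uv in pts]+[[(v[1]-.508)/.003,(v[2]+.219)/.003]])
    return least_squares(f,[1.6,.508,-.219])
E
python3 - <<'E'
import pickle
from fit import *
S=pickle.load(open("g7.pkl","rb"))["side"]
k=lambda u,v:np.array((340+u/4.2-.4,250+v/4.2-.4))
pts=[((-62,84,10),k(160,113)),((-62,-84,10),k(345,433)),((-9,-84,82),k(478,442)),((-9,84,82),k(295,146))]
pts=[(np.array(a)/1000,b) for a,b in pts]
o=fit(S,pts);print(o.x,o.fun.round(2))
E
```

```text
[ 1.56807643  0.50431662 -0.22074759] [ 0.14  0.21  0.04 -0.73  0.95  0.26 -0.64 -0.53 -1.23 -0.58]
```

Leaf is level (fitted 1.568 rad, residuals under 1 px), flange raised face up with its disc around g7c (310,290). Releasing the bar and locating the flange.

Emit:
drive_tool(
  motion=[0.35,0,0,0,0,0.35,0,0,0,0,0.35,0,0,0,0,0.35,0,0,0.2,0,0.35,0,0,0.45,0],
)

```text
t: 14.0
tcp_pos: [0.6363, -0.2197, 0.1787]
ee_rot: [3.132, 0.021, 0.003]
contact_force: [1.1, 0.2, 0.3]
width: 0.0308
```

Emit:
drive_tool(
  motion=[0.85,0,0,0.5,-0.24,0.85,0,0,0.5,-0.24,0.85,0,0,0.5,-0.24,0.85,0,0,0.5,-0.24,0.85,0,0,0.5,-0.24],
)

```text
t: 14.5
tcp_pos: [0.637, -0.2196, 0.2799]
ee_rot: [2.92, -1.136, 0.001]
contact_force: [-0.1, -0.2, -0.4]
width: 0.0673
```

Emit:
drive_tool(
  motion=[0.85,0,0.5,0,-0.24,0.85,0,0.5,0,-0.24,0.85,0,0.5,0,-0.24,0.85,0,0.5,0,-0.24,0.85,0,0.5,0,-0.24],
)

```text
t: 15.0
tcp_pos: [0.6376, -0.1186, 0.2805]
ee_rot: [2.303, -2.126, -0.002]
contact_force: [-0.9, -0.5, -1.0]
width: 0.075
```

```bash
python3 two.py g8;python3 - <<'E'
import pickle,cv2,numpy as np
P=pickle.load(open("g8.pkl","rb"))
a=cv2.resize(P["side"]["img"][250:390,340:480],None,fx=4,fy=4,interpolation=2)
b=cv2.resize(P["top"]["img"][170:270,390:490],(560,560),interpolation=2)
a=cv2.resize(P["side"]["img"][280:370,370:460],(400,400),interpolation=2)
b=cv2.resize(P["top"]["img"][170:270,380:480],(400,400),interpolation=2)
cv2.imwrite("pics/g8c.png",np.hstack([a,b])[:,:,::-1])
E
```

```text
(no output)
```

View pics/g8.png

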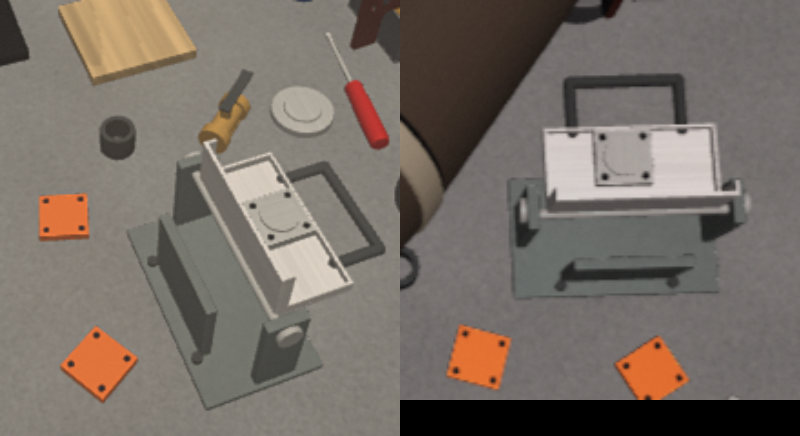

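View pics/g8c.png

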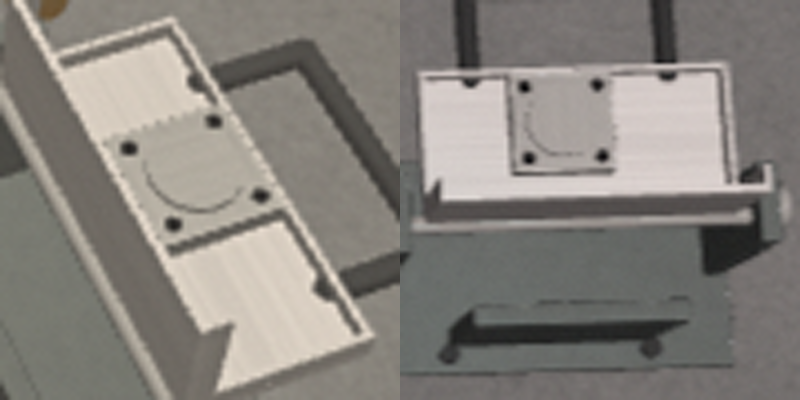

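Run:
```python
import pickle
from fit import *
np.set_printoptions(precision=4,suppress=True)
P=pickle.load(open("g8.pkl","rb"));S=P["side"];T=P["top"]
k=400/90
s=lambda u,v:(370+u/k-.4,280+v/k-.4);t=lambda u,v:(380+(u-400)/4-.4,170+v/4-.4)
hs=[(129,149),(214,121),(261,195),(174,224)];ht=[(524,87),(597,85),(602,156),(529,158)]
for z in(.111,):
  for n,H in(("S",[atz(S,s(*q),z) for q in hs]),("T",[atz(T,t(*q),z) for q in ht])):
    H=np.array(H);print(n,H[:,:2].tolist(),H.mean(0))
# triangulated pairs: order side (nearleaf far, ...) 
pairs=[(hs[0],ht[3]),(hs[1],ht[0]),(hs[2],ht[1]),(hs[3],ht[2])]
X=np.array([tri([(S,s(*a)),(T,t(*b))]) for a,b in pairs]);print(X,X.mean(0))
e=X[1]-X[2];print("yaw of y-edge deg",np.degrees(np.arctan2(-e[0],e[1])))
# board
Q=pickle.load(open("p0.pkl","rb"))
import cv2
for n,b in(("side",(327,220)),("top",(242,221))):
    im=Q[n]["img"][b[1]-45:b[1]+45,b[0]-50:b[0]+50];cv2.imwrite(f"pics/b_{n}.png",cv2.resize(im,None,fx=4,fy=4,interpolation=2)[:,:,::-1])
a=[cv2.imread(f"pics/b_{n}.png") for n in("side","top")];cv2.imwrite("pics/b.png",np.hstack(a))
```

```text
S [[0.5341767493714188, -0.19212543052377495], [0.5741916876971888, -0.19099088179202278], [0.5754475895008517, -0.23070070889138367], [0.5355608357113274, -0.23155089842101595]] [ 0.5548 -0.2113  0.111 ]
T [[0.5771038772873236, -0.1875261533897419], [0.5777802313288806, -0.2276732540263221], [0.5377603081890525, -0.22844749922049368], [0.5370892731710366, -0.18855407192901888]] [ 0.5574 -0.2081  0.111 ]
[[ 0.5372 -0.1893  0.1063]
 [ 0.5774 -0.1882  0.1064]
 [ 0.5781 -0.2285  0.107 ]
 [ 0.538  -0.2293  0.1069]] [ 0.5577 -0.2088  0.1066]
yaw of y-edge deg 1.0926874598406278
```

View pics/b.png

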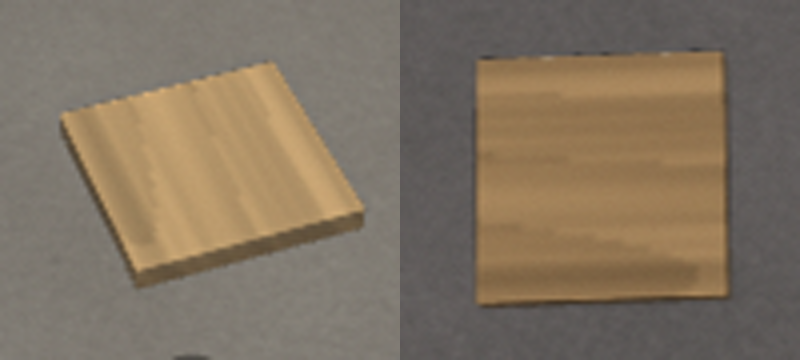

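Emit:
drive_tool(
  motion=[0.85,-0.2,-0.23,-0.1,-0.02,0.85,-0.405,-0.455,-0.2,-0.02,0.85,-0.405,-0.455,-0.3,-0.02,0.85,-0.405,-0.455,-0.5,-0.02,0.85,-0.405,-0.455,-0.65,-0.02],
)

```text
t: 15.6
tcp_pos: [0.5559, -0.2108, 0.149]
ee_rot: [2.242, -2.191, -0.002]
contact_force: [-0.6, 1.2, -0.2]
width: 0.0748
```

```bash
python3 two.py g9;python3 - <<'E'
import pickle
from h import *
np.set_printoptions(precision=4,suppress=True)
Q=pickle.load(open("p0.pkl","rb"));S=Q["side"];T=Q["top"]
s=lambda u,v:(277+u/4-.4,175+v/4-.4);t=lambda u,v:(192+(u-400)/4-.4,176+v/4-.4)
a=np.array([atz(S,s(*q),.018) for q in[(272,64),(363,211),(138,271),(60,115)]])
b=np.array([atz(T,t(*q),.018) for q in[(477,60),(724,53),(728,296),(477,301)]])
print(a,a.mean(0));print(b,b.mean(0))
E
```

```text
[[0.6059 0.267  0.018 ]
 [0.6091 0.1198 0.018 ]
 [0.4633 0.1174 0.018 ]
 [0.4592 0.2652 0.018 ]] [0.5344 0.1923 0.018 ]
[[0.6104 0.2754 0.018 ]
 [0.6131 0.1259 0.018 ]
 [0.4645 0.1228 0.018 ]
 [0.4631 0.2715 0.018 ]] [0.5378 0.1989 0.018 ]
```

View pics/g9.png

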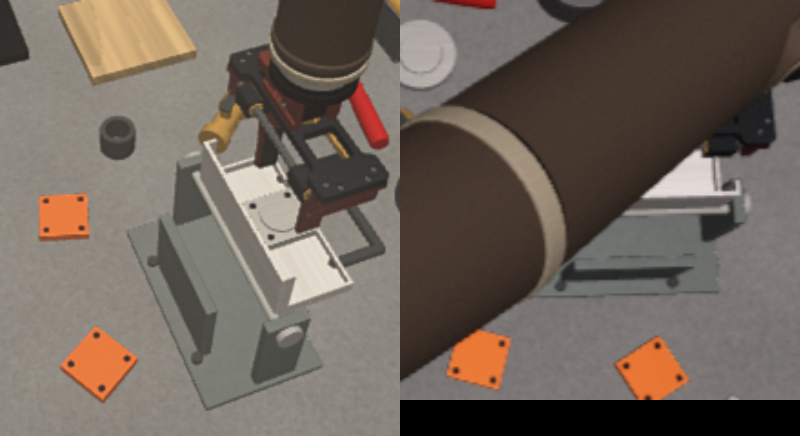

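Fingers straddle the flange in y. Descend and grip.

Emit:
drive_tool(
  motion=[0.85,0.003,0.005,-0.12,0,0.85,0.003,0.005,-0.2,0,0.85,0.003,0.005,-0.23,0,0.85,0.003,0.005,-0.23,0,0.5,0.003,0.005,-0.23,0],
  newtons=30,
)

```text
t: 16.2
tcp_pos: [0.5559, -0.2084, 0.1022]
ee_rot: [2.241, -2.188, -0.008]
contact_force: [0.6, -0.1, 0.4]
width: 0.0699
```

Emit:
drive_tool(
  motion=[0,0,0,0,0,0,0,0,0,0,0,0,0,0,0,0,0,0,0,0,0,0,0,0,0],
)

```text
t: 16.7
tcp_pos: [0.5565, -0.2089, 0.1027]
ee_rot: [2.242, -2.188, -0.006]
contact_force: [2.6, -1.0, 3.6]
width: 0.0556
```

Emit:
drive_tool(
  motion=[0,0,0,0.05,0,0,0,0,0.15,0,0,0,0,0.3,0,0,0,0,0.5,0,0,0,0,0.65,0],
)

```text
t: 17.2
tcp_pos: [0.5558, -0.2088, 0.2345]
ee_rot: [2.241, -2.188, -0.007]
contact_force: [-0.5, 0.0, -3.9]
width: 0.0553
```

```bash
python3 two.py h1
```

```text
(no output)
```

View pics/h1.png

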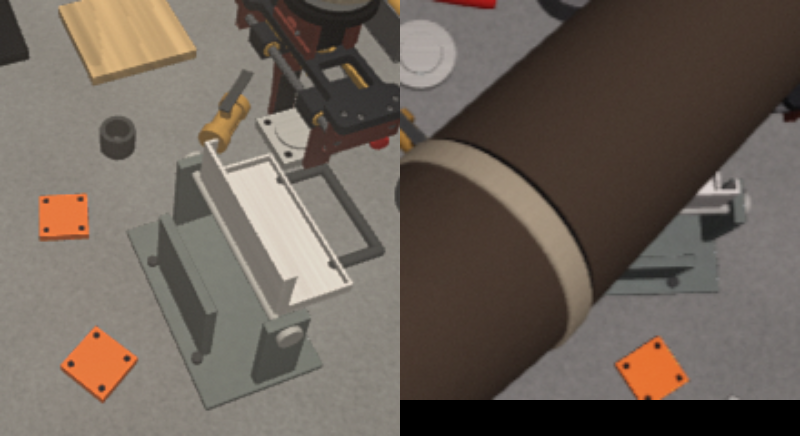

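Emit:
drive_tool(
  motion=[0,-0.01,0.08,0.02,0,0,-0.02,0.24,0.05,0,0,-0.03,0.42,0.05,0,0,-0.04,0.6,0.05,0,0,-0.05,0.75,0.05,0],
  newtons=40,
)

```text
t: 17.8
tcp_pos: [0.5461, -0.0572, 0.2447]
ee_rot: [2.243, -2.188, -0.004]
contact_force: [0.0, 0.6, -3.0]
width: 0.0553
```

Emit:
drive_tool(
  motion=[0,-0.01,0.18,0,0,0,-0.02,0.36,0,0,0,-0.03,0.54,0,0,0,-0.04,0.7,0,0,0,-0.05,0.8,0,0],
)

```text
t: 18.3
tcp_pos: [0.5345, 0.1062, 0.2429]
ee_rot: [2.245, -2.183, -0.008]
contact_force: [0.0, 0.4, -3.2]
width: 0.0556
```

Emit:
drive_tool(
  motion=[0,0.008,0.2,0,0,0,0.008,0.38,-0.1,0,0,0.008,0.446,-0.3,0,0,0.008,0.446,-0.5,0,0,0.008,0.446,-0.7,0],
)

```text
t: 18.8
tcp_pos: [0.5343, 0.196, 0.0998]
ee_rot: [2.245, -2.179, -0.01]
contact_force: [-0.4, -0.0, -3.2]
width: 0.0556
```

```bash
cat > brd.py <<'E'
from station import r
import cv2,numpy as np,sys,pickle
A=r.read_camera("side");B=r.read_camera("top")
pickle.dump({"side":A,"top":B},open(sys.argv[1]+".pkl","wb"))
a=A["img"][150:290,260:400];b=B["img"][150:290,170:310]
cv2.imwrite("pics/%s.png"%sys.argv[1],cv2.resize(np.hstack([a,b]),(800,400),interpolation=2)[:,:,::-1])
E
python3 brd.py h2
```

```text
(no output)
```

View pics/h2.png

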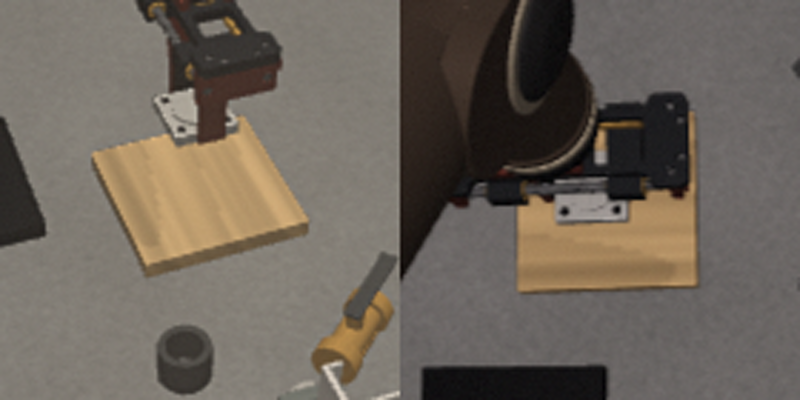

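Emit:
drive_tool(
  motion=[0,0.005,0,-0.12,0,0,0.008,0,-0.22,0,0,0.008,0,-0.3,0,0,0.008,0,-0.34,0,0,0.008,0,-0.36,0],
)

```text
t: 19.4
tcp_pos: [0.5332, 0.1947, 0.0255]
ee_rot: [2.238, -2.176, -0.015]
contact_force: [-0.3, 0.3, -3.8]
width: 0.0555
```

Emit:
drive_tool(
  motion=[0,0,0,-0.01,0,0,0,0,-0.02,0,0,0,0,-0.025,0],
)

```text
t: 19.7
tcp_pos: [0.5337, 0.1948, 0.0218]
ee_rot: [2.239, -2.177, -0.015]
contact_force: [-4.7, -1.2, 15.7]
width: 0.056
```

Emit:
drive_tool(
  motion=[0,0.008,0.003,0.002,0,0,0.008,0.003,0.002,0],
)

```text
t: 19.9
tcp_pos: [0.536, 0.1956, 0.0229]
ee_rot: [2.24, -2.178, -0.014]
contact_force: [0.5, -1.0, -3.8]
width: 0.0554
```

```bash
python3 brd.py h3
```

```text
(no output)
```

View pics/h3.png

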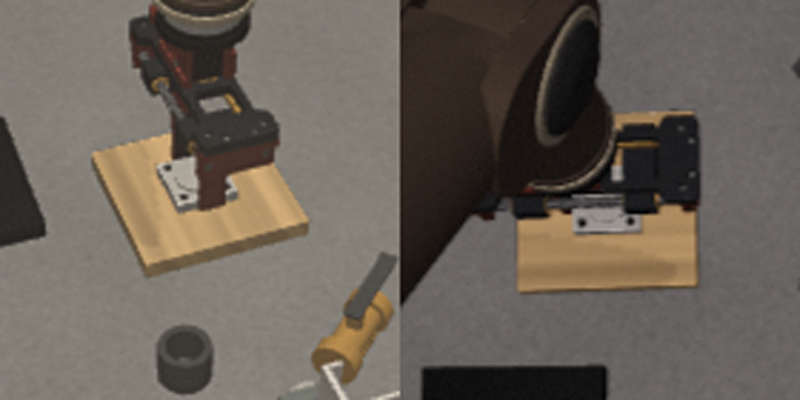

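Run:
```python
import pickle
from h import *
P=pickle.load(open("h3.pkl","rb"));S=P["side"];T=P["top"];k=400/140
s=lambda u,v:(260+u/k,150+v/k);t=lambda u,v:(170+(u-400)/k,150+v/k)
print("T near holes",[atz(T,t(*q),.029)[:2].round(4) for q in[(583,224),(630,222)]],"board T .5378 .1989")
print("S",[atz(S,s(*q),.029)[:2].round(4) for q in[(168,168),(183,205)]],"board S .5344 .1923")
```

```text
T near holes [array([0.5145, 0.2154]), array([0.5157, 0.1765])] board T .5378 .1989
S [array([0.5148, 0.2111]), array([0.5118, 0.1628])] board S .5344 .1923
```

Emit:
drive_tool(
  motion=[0,0.004,0.004,-0.004,0,0,0.004,0.004,-0.005,0],
  newtons=10,
)

```text
t: 20.2
tcp_pos: [0.536, 0.196, 0.0218]
ee_rot: [2.238, -2.177, -0.016]
contact_force: [-4.6, -1.0, 7.8]
width: 0.0558
```

Emit:
drive_tool(
  motion=[0.75,0,0,0,0,0.75,0,0,0,0,0.75,0,0,0,0,0.75,0,0,0,0,0.75,0,0,0,0],
)

```text
t: 20.7
tcp_pos: [0.5361, 0.1961, 0.0217]
ee_rot: [2.239, -2.177, -0.015]
contact_force: [-0.0, -0.3, -0.1]
width: 0.0658
```

Emit:
drive_tool(
  motion=[0.75,0,0,0.1,0,0.75,0,0,0.25,0,0.75,0,0,0.5,0,0.75,0,0,0.75,0,0.75,0,0,0.95,0],
)

```text
t: 21.2
tcp_pos: [0.5364, 0.1957, 0.2144]
ee_rot: [2.239, -2.179, -0.014]
contact_force: [1.1, -0.4, -0.4]
width: 0.0658
```

Emit:
drive_tool(
  motion=[0.75,-0.3,0.3,0.3,0,0.75,-0.6,0.6,0.3,0,0.75,-0.8,1,0.3,0,0.75,-0.8,1,0.3,0,0.75,-0.8,1,0.3,0],
)

```text
t: 21.7
tcp_pos: [0.3858, 0.3817, 0.2726]
ee_rot: [2.239, -2.179, -0.016]
contact_force: [0.3, 0.6, -1.0]
width: 0.0658
```

```bash
python3 brd.py h4
python3 - <<'E'
import pickle,cv2
P=pickle.load(open("h4.pkl","rb"))
cv2.imwrite("pics/h4s.png",P["side"]["img"][:,:,::-1])
E
```

```text
(no output)
```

View pics/h4.png

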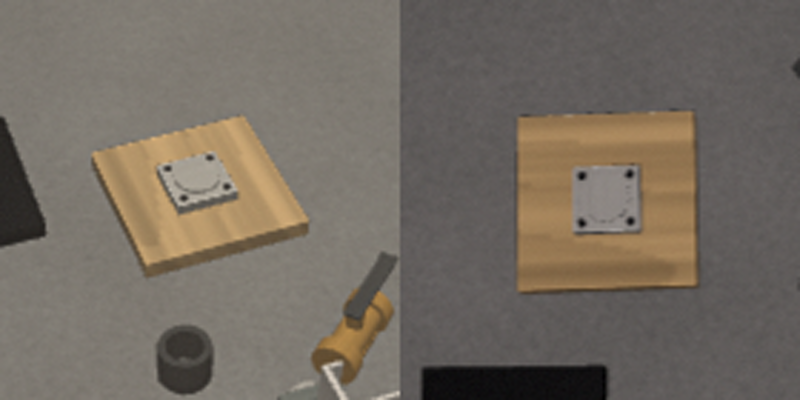

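View pics/h4s.png

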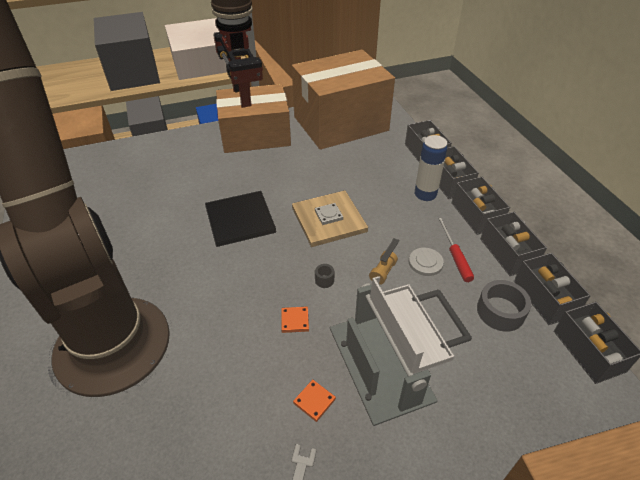

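The flange lies flat, raised face up, at top crop (606,199). The board's middle is about (607,201). Valve and coupling are unmoved, so I'll let the arm settle and hand in.

Emit:
drive_tool(
  motion=[0.75,0,0,0,0,0.75,0,0,0,0,0.75,0,0,0,0],
)

```text
t: 22.1
tcp_pos: [0.3836, 0.3859, 0.2717]
ee_rot: [2.249, -2.168, -0.016]
contact_force: [-0.0, 0.3, 0.3]
width: 0.0661
```

```bash
python3 -c "
from station import r
print(r.close_job())"
```

```text
the job is handed in; nothing more can be done
None
```

The flange is lying flat in the middle of the plywood board with its raised face up, and I handed the job in at about 22 s of the 58 s allowed.

**What I did:** I pinched the tray's bar and swung it to about 1.5 rad. I then pressed it down with shut fingers to about 2.0, and the flange tumbled onto the second leaf. I nudged and pinched the bar back until that leaf was level, gripped the flange by its edges, carried it to the board and set it down. The hardest contact reading I saw was about 16 N.

**Last checks:**
- **Position:** In the top picture the flange's centre is within about 1 pixel (2 mm) of the board's centre.
- **Bystanders:** By eye, the valve, coupling and orange look-alikes are where they started.
- **Disagreement:** The two cameras gave board centres about 7 mm apart, so I used their average. Before release, the flange measured about 1–4 mm off the board's centre, depending on the camera.
- **Calibration:** Heights measured from both cameras came out about 4 mm low at the tray.
- **Failures:** No check failed.

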